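# Reset the pump interlock with its two-key pair

### The job

The irrigation pump's interlock has tripped and its white flag stands over red. Set one fingertip on each of the two yellow keys, press both fully down together and keep both down until the flag in the window has crossed all the way to the green end (about three seconds), then let both keys come up and move clear. Use fingertips only, pick nothing up, and leave the flowerpot, the tin and the tape beside the box where they stand.

Things in the scene. Friction and masses are not known exactly. Their poses are not given: they have to be found in the camera images.
- case: grey interlock box fixed on the bench, 130 (x) x 170 (y) x 60 mm high; place and yaw vary. Origin: centre of its underside; z up, x towards the window side, y along the two yellow keys, which stand on its top at x = -22, y = +35 and -35 mm. A cable gland sticks 22 mm out of its +y side, below 40 mm height
- guard_top (a point): centre of the top of the fixed black guard ridge between the keys: 24 mm wide (along the key line), 50 mm long, its top 92 mm above the bench, 10 mm higher than the keys
- key_left_top (a point): centre of the top of the key on the box's +y side: flat round yellow cap, 34 mm diameter, 82 mm above the bench when up, 74 mm fully down; moves with the key. Cap centres are 70 mm apart, nearest edges 36 mm, outermost 104 mm, so a gap of about 50 mm between the fingers puts one tip on each cap, astride the guard
- key_right_top (a point): the same for the key on the box's -y side
- key_left (a joint): travel of the +y key: 0 up, 0.008 m fully down against a stop. Spring: 2 N to start, 4.5 N fully down (each key). It springs back when let go
- key_right (a joint): the same for the -y key
- flag (a joint): travel of the white flag bar (10 x 36 mm) in the window: 0 at the red (+y) end, 0.036 m at the green (-y) end. A slow internal spring drives it across in 2.5 to 3 s, but only while BOTH keys are more than about 4.5 mm down; a key let up on the way brakes it nearly to a stop, a failed reset. Once across it stays across after the keys are let up
- flag_mark (a point): centre of the top of the white flag bar, under the fixed clear cover of the window on the box top at x = 42 mm; black frame 50 (x) x 98 (y) mm, 75 mm above the bench. It cannot be reached by hand
- terracotta_pot: loose small terracotta pot, 66 mm wide, 58 mm high, on the box's +y side; bystander, origin at centre of underside
- tin: loose tin, 75 mm wide, 58 mm high, on the box's -y side; bystander, origin at centre of underside
- tape: loose roll of grey tape lying flat, 100 mm wide, 48 mm high, on the robot's side of the box; bystander, origin at centre of underside

How it is judged:
By the outcome, as a careful person would: the job done as asked, in the order asked, and still so for the second after the job is handed in, with the robot touching nothing.
It also fails if it takes over 32 s, if anything falls off the work surface, if the arm or the gripper's body presses on something with over 40 N, if the wrist force passes 120 N, or if a joint passes its speed limit or range.

### The arm

A 6-joint arm with a two-finger parallel gripper is mounted at the origin on the work surface; the furniture and walls round the work are solid. World frame = base frame: x ahead of the robot, y to its left, z up, the work surface at z = 0. Lengths are in mm, angles in rad, forces in N, time in s.
With the tool pointing down it reaches from about 350 to 850 mm from the base axis. Payload 8.1 kg.
Tool frame: the origin (TCP) lies on the centre line of the jaws, within the pads' length; the fingertips stand 25 mm ahead of it and the grasp point (between the pads) lies 6 mm ahead of it (tip_extent is the distance from the TCP to the fingertips, in mm); z points along the fingers, y is the line along which they close (so a half turn about z gives the same grasp; the last joint's range is limited). The gripper opens to 93 mm and grips with 3 to 60 N. Pads are 15 mm wide; open, the fingers measure 128 mm over their backs; the gripper's body (75 mm by 188 mm) begins 65 mm behind the grasp point.
Start: joints at [-1.191, 0.13, 1.488, -0, 1.523, -0.085], TCP at [268.966, -536.342, 243.635] pointing down, gripper open.
Joint ranges: [-2.96, 2.96], [-0.89, 2.26], [0.02, 2.5], [-1.34, 4.48], [0, 2.73], [-2.66, 2.66]. Speed limits (rad/s): [2.39, 2.39, 2.79, 3.14, 3.14, 3.14].

### API

Orientations are given as [roll, pitch, yaw] about the fixed x, y, z axes, in that order (R = Rz(yaw) Ry(pitch) Rx(roll)).
In Python, from bench import * gives the robot as it stands.
- The arm moves only by the shell command python3 -m crank 'ROWS' [FORCE]. ROWS is JSON, a list of rows, each an object of numbers: "tx", "ty", "tz": the shift along the tool's x, y, z in cm; "ax", "ay", "az": the turn, a rotation vector about the tool's x, y, z in rad; "gripper": the closure, from -1 (fully open) to 1 (shut). A call has exactly 10 rows; each row shifts and turns the commanded pose from where the row before left it, along the tool's axes as they then stand; what a row does not reach is not made up. A row lasts 1/8 s, in which the tool goes at most 62.5 mm and 10.7 degrees, less where a joint would pass 70% of its speed; a pose out of reach is approached as far as the arm can. A call is refused whole if a number of a shift passes 6.25 or a number of a turn 0.188, either way. A call with a gripper value outside its range is refused whole. The fingers move at their own pace and stop on an object; FORCE is the grip in N (left out, the last holds). Time passes only in rows, so rows that do not move let the fingers close, or fill a call up. It gives the time, the measured TCP pose, the force, the opening and the grip force at its end, in the units of the state.
- get_state(): the state, without advancing time (a new reading comes with each control period).
- read_camera(name): name is "scene" or "top" or "wrist"; returns a dict with "pixels" (480x640x3 uint8, blue, green, red), "z_map" (480x640 float32, mm along the optical axis (not along the pixel's ray), 0 where there is no reading), "fx", "fy", "cx", "cy" (pixels), "k1" (the pictures are not rectified: a ray, as slopes to the right and down, at radius r is drawn at 1 + k1 r^2 times it, then the intrinsics apply), "world_from_camera" (4x4, takes a point from camera to world coordinates). Camera axes: x right, y down, z forward; pixel columns grow to the right and rows downward; lengths in mm; the calibration is good to about 2 mm. A picture is of the moment at which its call begins.
- hand_in(): hands the job in; it is judged then, once.
The state is a dict: "t": time; "q": joint angles; "dq": joint speeds; "tau": joint torques, N m; "eef_pos": TCP position; "tool_rot": TCP orientation; "force": force on the tool from outside, world axes, zero at the start; "torque": the same for the moment, N m; "finger_gap": opening from 0.0 (shut) to 1.0 (fully open); "grip_force": force on a finger pad.
Only numpy, scipy, OpenCV 4.12 (cv2) and the standard library are available. Lean on these libraries where they do the work, as an engineer would, in place of code of your own. Each camera call takes 0.05 s, during which the arm holds its last target. There are 200 camera calls.

## Working session

There is one attempt and no reset: what is moved stays moved. The work goes in short steps, Python scripts to look and compute and a shell command to move; the robot and the scene stay as the last step left them, time stands still between calls to the robot, and variables do not carry over. Pictures are saved under pics/ and viewed, at most 10 in all, crops included, and the job is handed in when it is done.

```bash
mkdir -p pics; cat > h.py <<'E'
from bench import *
import numpy as np, cv2
def und(c,u,v):
    d=np.stack([(np.asarray(u,float)-c["cx"])/c["fx"],(np.asarray(v,float)-c["cy"])/c["fy"]],-1)
    s=d.copy()
    for _ in range(8): s=d/(1+c["k1"]*(s**2).sum(-1,keepdims=True))
    return s
def onplane(c,u,v,z):
    s=und(c,u,v); T=np.array(c["world_from_camera"])
    r=np.concatenate([s,np.ones(s.shape[:-1]+(1,))],-1)@T[:3,:3].T
    return T[:3,3]+r*((z-T[2,3])/r[...,2])[...,None]
def yellow(c,amin=60):
    hsv=cv2.cvtColor(c["pixels"],cv2.COLOR_BGR2HSV)
    m=cv2.inRange(hsv,(20,110,90),(36,255,255))
    n,l,st,ce=cv2.connectedComponentsWithStats(m)
    return [(st[i].tolist(),ce[i]) for i in range(1,n) if st[i,4]>amin]
E
python3 - <<'E'
from h import *
ims=[]
for n in("top","scene"):
    c=read_camera(n); ims.append(c["pixels"]); print(n,np.array(c["world_from_camera"])[:3,3])
    for st,ce in yellow(c): print(st,ce.round(1),onplane(c,ce[0],ce[1],82).round(1))
    cv2.imwrite(f"pics/{n}.png",c["pixels"])
s=get_state();print(s["t"],s["eef_pos"],s["tool_rot"],s["finger_gap"])
E
```

```text
top [ 437.46298124   59.37001222 1010.65846383]
[45, 0, 16, 10, 89] [51.7  3.3] [987.9 540.6  82. ]
[480, 0, 34, 65, 804] [495.5  31.2] [ 912.4 -310.3   82. ]
[378, 232, 20, 20, 309] [387.4 241.4] [514.4 -88.1  82. ]
[340, 242, 20, 20, 307] [349.4 251.7] [497.3 -20.6  82. ]
scene [-365.74896569  589.20543486  661.39107075]
[362, 208, 16, 14, 131] [371.  213.1] [504.2 -84.8  82. ]
[340, 219, 17, 15, 224] [348.  226.2] [485.8 -11.3  82. ]
[15, 222, 17, 16, 129] [ 24.6 227.6] [889.7 565.3  82. ]
0.1 [ 268.79274924 -535.89995488  242.71654692] [-3.13993847e+00 -1.20501604e-04  4.64851715e-01] 1.0009873484500522
```

View pics/top.png

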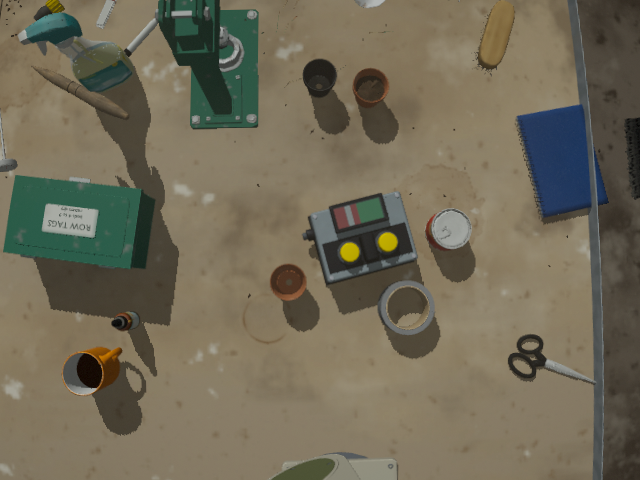

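View pics/scene.png

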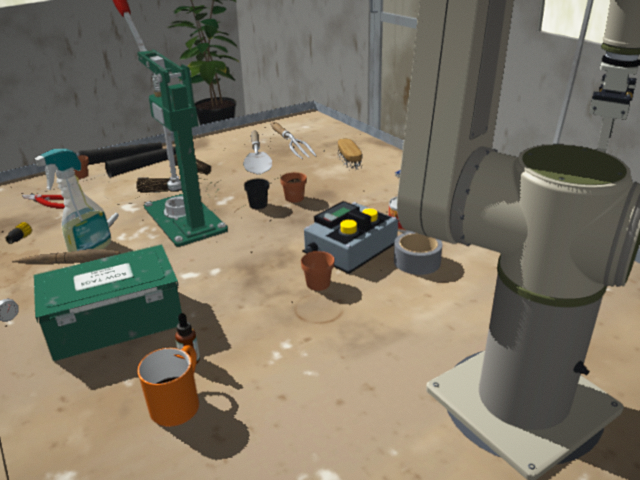

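The top view shows the box at (365,238), with the yellow keys at (349,252) and (387,241), and the window at (360,215) with the flag over red. The pot is at (288,282), the tin at (449,229) and the tape at (407,307). The scene view agrees. The box yaw is about 0.25 rad and the key midpoint about (506,-54).

```bash
python3 -m crank '[{"az":0.108,"gripper":-0.13},{"az":0.109,"gripper":-0.13},{"tx":3.5,"ty":-4.1,"gripper":-0.13},{"tx":3.5,"ty":-4.1,"gripper":-0.13},{"tx":3.5,"ty":-4.1,"gripper":-0.13},{"tx":3.5,"ty":-4.1,"gripper":-0.13},{"tx":3.5,"ty":-4.1,"gripper":-0.13},{"tx":3.5,"ty":-4.1,"gripper":-0.13},{"tx":3.5,"ty":-4.1,"gripper":-0.13},{"tx":3.5,"ty":-4.1,"gripper":-0.13}]' && python3 -m crank '[{"tx":2.3,"ty":-2.7,"gripper":-0.13},{"tx":2.3,"ty":-2.7,"gripper":-0.13},{"tx":2.2,"ty":-2.6,"gripper":-0.13},{"tz":2,"gripper":-0.13},{"tz":2,"gripper":-0.13},{"tz":2,"gripper":-0.13},{"gripper":-0.13},{"gripper":-0.13},{"gripper":-0.13},{"gripper":-0.13}]'
python3 - <<'E'
from h import *
for n in("top","wrist"):
    c=read_camera(n); print(n,np.array(c["world_from_camera"])[:3,3])
    for st,ce in yellow(c): print(st,ce.round(1),onplane(c,ce[0],ce[1],82).round(1))
    cv2.imwrite(f"pics/{n}2.png",c["pixels"])
s=get_state();print(s["t"],s["eef_pos"],s["tool_rot"],s["finger_gap"],s["force"])
E
```

```text
top [ 437.46298124   59.37001222 1010.65846383]
[45, 0, 16, 10, 89] [51.7  3.3] [987.9 540.6  82. ]
[480, 0, 34, 65, 817] [495.4  30.7] [ 913.4 -310.3   82. ]
[378, 232, 20, 20, 308] [387.4 241.4] [514.5 -88.1  82. ]
[340, 242, 20, 20, 308] [349.4 251.7] [497.3 -20.6  82. ]
wrist [ 332.32863446 -502.30457106  383.03806963]
[78, 328, 42, 72, 1395] [ 94.4 363.6] [  52.2 -397.    82. ]
[525, 328, 41, 72, 1384] [549.5 363.5] [ 249.5 -788.7   82. ]
[287, 407, 353, 46, 9277] [471.6 434.5] [ 146.4 -765.8   82. ]
0.2 [ 268.87163239 -536.03736019  242.98654494] [-3.14046096e+00 -1.12624645e-04  4.64826096e-01] 0.9961880369673142 [-0.09577865  0.61657574  0.16841611]invalid input at $[0]: expected keys tx, ty, tz, ax, ay, az, gripper
```

View pics/wrist2.png

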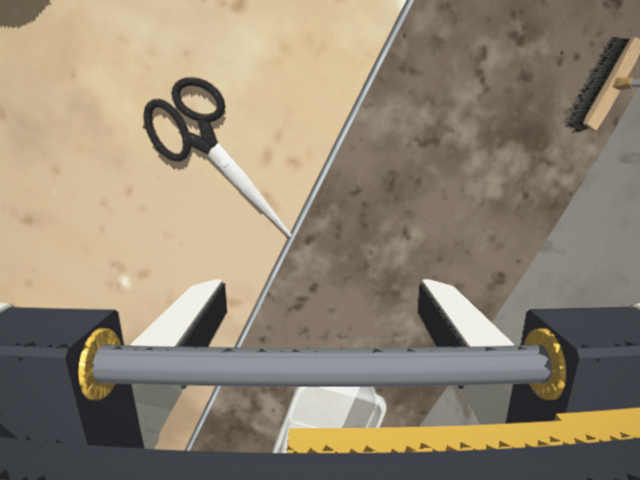

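The move was refused because every row needs all seven keys, so the arm is still at the start. The wrist view shows the fingers at (190,320) and (460,320) over the bench edge. I'll resend with complete rows.

```bash
python3 -m crank '[{"tx":0,"ty":0,"tz":0,"ax":0,"ay":0,"az":0.108,"gripper":-0.13},{"tx":0,"ty":0,"tz":0,"ax":0,"ay":0,"az":0.109,"gripper":-0.13},{"tx":3.5,"ty":-4.1,"tz":0,"ax":0,"ay":0,"az":0,"gripper":-0.13},{"tx":3.5,"ty":-4.1,"tz":0,"ax":0,"ay":0,"az":0,"gripper":-0.13},{"tx":3.5,"ty":-4.1,"tz":0,"ax":0,"ay":0,"az":0,"gripper":-0.13},{"tx":3.5,"ty":-4.1,"tz":0,"ax":0,"ay":0,"az":0,"gripper":-0.13},{"tx":3.5,"ty":-4.1,"tz":0,"ax":0,"ay":0,"az":0,"gripper":-0.13},{"tx":3.5,"ty":-4.1,"tz":0,"ax":0,"ay":0,"az":0,"gripper":-0.13},{"tx":3.5,"ty":-4.1,"tz":0,"ax":0,"ay":0,"az":0,"gripper":-0.13},{"tx":3.5,"ty":-4.1,"tz":0,"ax":0,"ay":0,"az":0,"gripper":-0.13}]' && python3 -m crank '[{"tx":2.3,"ty":-2.7,"tz":0,"ax":0,"ay":0,"az":0,"gripper":-0.13},{"tx":2.3,"ty":-2.7,"tz":0,"ax":0,"ay":0,"az":0,"gripper":-0.13},{"tx":2.2,"ty":-2.6,"tz":0,"ax":0,"ay":0,"az":0,"gripper":-0.13},{"tx":0,"ty":0,"tz":2,"ax":0,"ay":0,"az":0,"gripper":-0.13},{"tx":0,"ty":0,"tz":2,"ax":0,"ay":0,"az":0,"gripper":-0.13},{"tx":0,"ty":0,"tz":2,"ax":0,"ay":0,"az":0,"gripper":-0.13},{"tx":0,"ty":0,"tz":0,"ax":0,"ay":0,"az":0,"gripper":-0.13},{"tx":0,"ty":0,"tz":0,"ax":0,"ay":0,"az":0,"gripper":-0.13},{"tx":0,"ty":0,"tz":0,"ax":0,"ay":0,"az":0,"gripper":-0.13},{"tx":0,"ty":0,"tz":0,"ax":0,"ay":0,"az":0,"gripper":-0.13}]'
python3 - <<'E'
from h import *
c=read_camera("wrist"); print(np.array(c["world_from_camera"]).round(3))
for st,ce in yellow(c): print(st,ce.round(1),onplane(c,ce[0],ce[1],82).round(1))
cv2.imwrite("pics/wrist3.png",c["pixels"])
s=get_state();print(s["t"],s["eef_pos"],s["tool_rot"],s["finger_gap"],s["force"])
E
```

```text
t: 1.45
eef_pos: [460.4, -148.0, 243.7]
tool_rot: [3.141, -0.0, 0.248]
force: [0.7, 0.5, 0.3]
finger_gap: 0.568
grip_force: 0.0
t: 2.7
eef_pos: [506.7, -55.6, 184.4]
tool_rot: [3.141, -0.001, 0.248]
force: [0.3, -0.4, -0.0]
finger_gap: 0.566
grip_force: 0.0
[[ 2.46000e-01 -9.36000e-01 -2.53000e-01  5.75435e+02]
 [-9.69000e-01 -2.37000e-01 -6.50000e-02 -3.64960e+01]
 [ 1.00000e-03  2.61000e-01 -9.65000e-01  3.24751e+02]
 [ 0.00000e+00  0.00000e+00  0.00000e+00  1.00000e+00]]
[246, 223, 50, 53, 2050] [270.5 249.3] [498.5 -20.2  82. ]
[346, 224, 50, 52, 2046] [370.4 249.7] [514.9 -86.1  82. ]
[440, 329, 28, 75, 1000] [455.8 366.4] [ 442.2 -175.5   82. ]
[177, 330, 27, 73, 985] [187.6 366.4] [392.3  21.9  82. ]
[170, 411, 454, 42, 12228] [404.5 435.6] [ 370.8 -157.9   82. ]
2.75 [506.63085345 -55.58685772 184.31629905] [ 3.14105671e+00 -1.02494103e-03  2.47781248e-01] 0.5680804797310794 [ 0.24401621  0.36085274 -0.8227491 ]
```

View pics/wrist3.png

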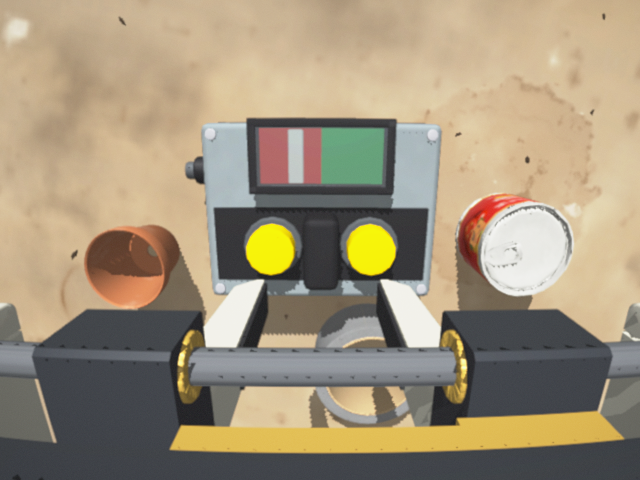

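The wrist view shows the keys at (270,249) and (370,250), with the fingers straddling the guard symmetrically and the flag at (295,156). I'm about 1.5 mm off along the key line, so I'll correct that, descend and press.

```bash
python3 -m crank '[{"tx":0,"ty":-0.15,"tz":1.5,"ax":0,"ay":0,"az":0,"gripper":-0.13},{"tx":0,"ty":0,"tz":1.5,"ax":0,"ay":0,"az":0,"gripper":-0.13},{"tx":0,"ty":0,"tz":1.5,"ax":0,"ay":0,"az":0,"gripper":-0.13},{"tx":0,"ty":0,"tz":1.5,"ax":0,"ay":0,"az":0,"gripper":-0.13},{"tx":0,"ty":0,"tz":1.0,"ax":0,"ay":0,"az":0,"gripper":-0.13},{"tx":0,"ty":0,"tz":0.4,"ax":0,"ay":0,"az":0,"gripper":-0.13},{"tx":0,"ty":0,"tz":0.3,"ax":0,"ay":0,"az":0,"gripper":-0.13},{"tx":0,"ty":0,"tz":0.3,"ax":0,"ay":0,"az":0,"gripper":-0.13},{"tx":0,"ty":0,"tz":0.3,"ax":0,"ay":0,"az":0,"gripper":-0.13},{"tx":0,"ty":0,"tz":0.2,"ax":0,"ay":0,"az":0,"gripper":-0.13}]'
```

```text
t: 4.0
eef_pos: [506.0, -54.0, 99.6]
tool_rot: [3.141, -0.0, 0.248]
force: [-5.1, 1.0, 8.5]
finger_gap: 0.559
grip_force: 4.2
```

```bash
python3 -m crank '[{"tx":0,"ty":0,"tz":0.1,"ax":0,"ay":0,"az":0,"gripper":-0.13},{"tx":0,"ty":0,"tz":0.05,"ax":0,"ay":0,"az":0,"gripper":-0.13},{"tx":0,"ty":0,"tz":0,"ax":0,"ay":0,"az":0,"gripper":-0.13},{"tx":0,"ty":0,"tz":0,"ax":0,"ay":0,"az":0,"gripper":-0.13},{"tx":0,"ty":0,"tz":0,"ax":0,"ay":0,"az":0,"gripper":-0.13},{"tx":0,"ty":0,"tz":0,"ax":0,"ay":0,"az":0,"gripper":-0.13},{"tx":0,"ty":0,"tz":0,"ax":0,"ay":0,"az":0,"gripper":-0.13},{"tx":0,"ty":0,"tz":0,"ax":0,"ay":0,"az":0,"gripper":-0.13},{"tx":0,"ty":0,"tz":0,"ax":0,"ay":0,"az":0,"gripper":-0.13},{"tx":0,"ty":0,"tz":0,"ax":0,"ay":0,"az":0,"gripper":-0.13}]'
python3 - <<'E'
from h import *
c=read_camera("wrist"); cv2.imwrite("pics/wrist4.png",c["pixels"])
E
```

```text
t: 5.25
eef_pos: [506.1, -54.0, 99.2]
tool_rot: [3.141, -0.0, 0.248]
force: [-10.3, 1.3, 16.6]
finger_gap: 0.566
grip_force: 8.3
```

View pics/wrist4.png

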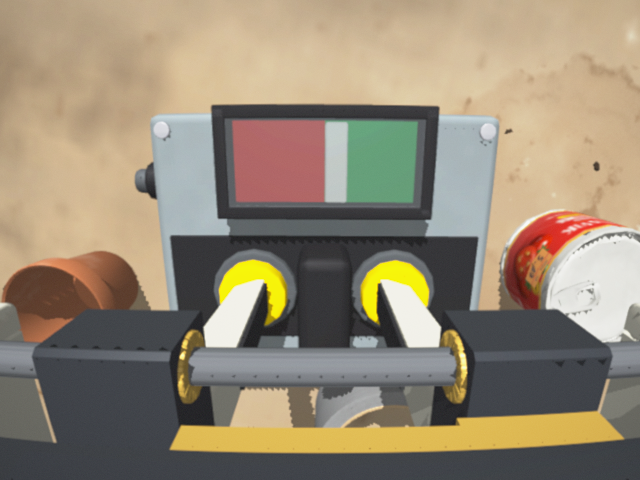

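Each fingertip is on its cap at (252,288) and (393,288). The flag at (336,160) is moving across, and 16.6 N means both keys are against their stops. I'll keep holding.

```bash
Z='' ; python3 -m crank '[{"tx":0,"ty":0,"tz":0,"ax":0,"ay":0,"az":0,"gripper":-0.13},{"tx":0,"ty":0,"tz":0,"ax":0,"ay":0,"az":0,"gripper":-0.13},{"tx":0,"ty":0,"tz":0,"ax":0,"ay":0,"az":0,"gripper":-0.13},{"tx":0,"ty":0,"tz":0,"ax":0,"ay":0,"az":0,"gripper":-0.13},{"tx":0,"ty":0,"tz":0,"ax":0,"ay":0,"az":0,"gripper":-0.13},{"tx":0,"ty":0,"tz":0,"ax":0,"ay":0,"az":0,"gripper":-0.13},{"tx":0,"ty":0,"tz":0,"ax":0,"ay":0,"az":0,"gripper":-0.13},{"tx":0,"ty":0,"tz":0,"ax":0,"ay":0,"az":0,"gripper":-0.13},{"tx":0,"ty":0,"tz":0,"ax":0,"ay":0,"az":0,"gripper":-0.13},{"tx":0,"ty":0,"tz":0,"ax":0,"ay":0,"az":0,"gripper":-0.13}]' && python3 -m crank '[{"tx":0,"ty":0,"tz":0,"ax":0,"ay":0,"az":0,"gripper":-0.13},{"tx":0,"ty":0,"tz":0,"ax":0,"ay":0,"az":0,"gripper":-0.13},{"tx":0,"ty":0,"tz":0,"ax":0,"ay":0,"az":0,"gripper":-0.13},{"tx":0,"ty":0,"tz":0,"ax":0,"ay":0,"az":0,"gripper":-0.13},{"tx":0,"ty":0,"tz":0,"ax":0,"ay":0,"az":0,"gripper":-0.13},{"tx":0,"ty":0,"tz":0,"ax":0,"ay":0,"az":0,"gripper":-0.13},{"tx":0,"ty":0,"tz":0,"ax":0,"ay":0,"az":0,"gripper":-0.13},{"tx":0,"ty":0,"tz":0,"ax":0,"ay":0,"az":0,"gripper":-0.13},{"tx":0,"ty":0,"tz":0,"ax":0,"ay":0,"az":0,"gripper":-0.13},{"tx":0,"ty":0,"tz":0,"ax":0,"ay":0,"az":0,"gripper":-0.13}]'
python3 - <<'E'
from h import *
c=read_camera("wrist"); cv2.imwrite("pics/wrist5.png",c["pixels"])
E
```

```text
t: 6.55
eef_pos: [506.1, -54.0, 99.2]
tool_rot: [3.141, -0.0, 0.248]
force: [-10.0, 1.7, 16.6]
finger_gap: 0.565
grip_force: 8.3
t: 7.8
eef_pos: [506.1, -54.0, 99.2]
tool_rot: [3.141, -0.0, 0.248]
force: [-9.4, 1.7, 17.1]
finger_gap: 0.564
grip_force: 8.3
```

View pics/wrist5.png

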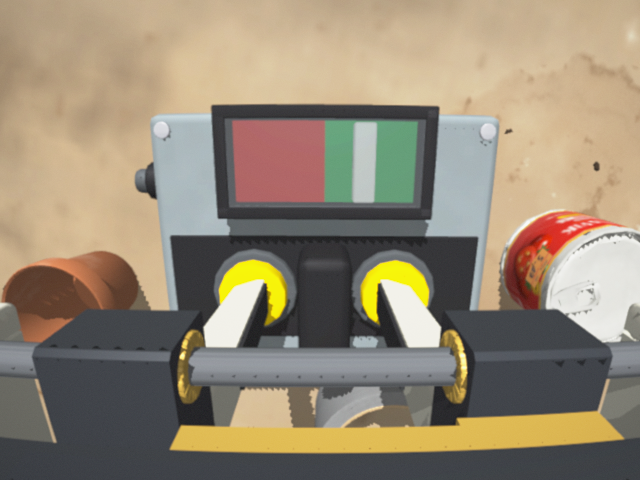

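The flag is now at (365,160), about +17 mm from the window centre, against about -17 mm at the start, so it looks across. I'll hold once more and check that it has stopped before letting go.

```bash
python3 -m crank '[{"tx":0,"ty":0,"tz":0,"ax":0,"ay":0,"az":0,"gripper":-0.13},{"tx":0,"ty":0,"tz":0,"ax":0,"ay":0,"az":0,"gripper":-0.13},{"tx":0,"ty":0,"tz":0,"ax":0,"ay":0,"az":0,"gripper":-0.13},{"tx":0,"ty":0,"tz":0,"ax":0,"ay":0,"az":0,"gripper":-0.13},{"tx":0,"ty":0,"tz":0,"ax":0,"ay":0,"az":0,"gripper":-0.13},{"tx":0,"ty":0,"tz":0,"ax":0,"ay":0,"az":0,"gripper":-0.13},{"tx":0,"ty":0,"tz":0,"ax":0,"ay":0,"az":0,"gripper":-0.13},{"tx":0,"ty":0,"tz":0,"ax":0,"ay":0,"az":0,"gripper":-0.13},{"tx":0,"ty":0,"tz":0,"ax":0,"ay":0,"az":0,"gripper":-0.13},{"tx":0,"ty":0,"tz":0,"ax":0,"ay":0,"az":0,"gripper":-0.13}]'
python3 - <<'E'
from h import *
def f(p):
    r=p[150:170,235:415]; m=cv2.inRange(cv2.cvtColor(r,cv2.COLOR_BGR2HSV),(0,0,130),(180,50,255))
    return np.nonzero(m)[1].mean()+235
c=read_camera("wrist")
for p in("pics/wrist4.png","pics/wrist5.png"):print(f(cv2.imread(p)))
u=f(c["pixels"]);print(u)
P=onplane(c,u,160,72); d=P-[506.0,-54,72]; print("flag along box y",d@[-.2455,.969,0])
E
```

```text
t: 9.1
eef_pos: [506.1, -54.0, 99.2]
tool_rot: [3.141, -0.0, 0.248]
force: [-10.6, 2.0, 16.5]
finger_gap: 0.565
grip_force: 8.3
335.97603485838783
363.0831600831601
363.0831600831601
flag along box y -16.689659755095374
```

The flag has stopped at the green end, so I'll release and move clear.

```bash
python3 -m crank '[{"tx":0,"ty":0,"tz":-0.3,"ax":0,"ay":0,"az":0,"gripper":-0.13},{"tx":0,"ty":0,"tz":-0.5,"ax":0,"ay":0,"az":0,"gripper":-0.13},{"tx":0,"ty":0,"tz":-1,"ax":0,"ay":0,"az":0,"gripper":-0.13},{"tx":0,"ty":0,"tz":-1.5,"ax":0,"ay":0,"az":0,"gripper":-0.13},{"tx":0,"ty":0,"tz":-2,"ax":0,"ay":0,"az":0,"gripper":-0.13},{"tx":0,"ty":0,"tz":-2,"ax":0,"ay":0,"az":0,"gripper":-0.13},{"tx":0,"ty":0,"tz":-2,"ax":0,"ay":0,"az":0,"gripper":-0.13},{"tx":0,"ty":0,"tz":-1,"ax":0,"ay":0,"az":0,"gripper":-0.13},{"tx":0,"ty":0,"tz":0,"ax":0,"ay":0,"az":0,"gripper":-0.13},{"tx":0,"ty":0,"tz":0,"ax":0,"ay":0,"az":0,"gripper":-0.13}]'
python3 - <<'E'
from h import *
c=read_camera("wrist"); cv2.imwrite("pics/wrist6.png",c["pixels"])
E
```

```text
t: 10.4
eef_pos: [505.5, -53.9, 199.3]
tool_rot: [-3.141, 0.001, 0.248]
force: [0.3, 0.0, -0.6]
finger_gap: 0.567
grip_force: 0.0
```

View pics/wrist6.png

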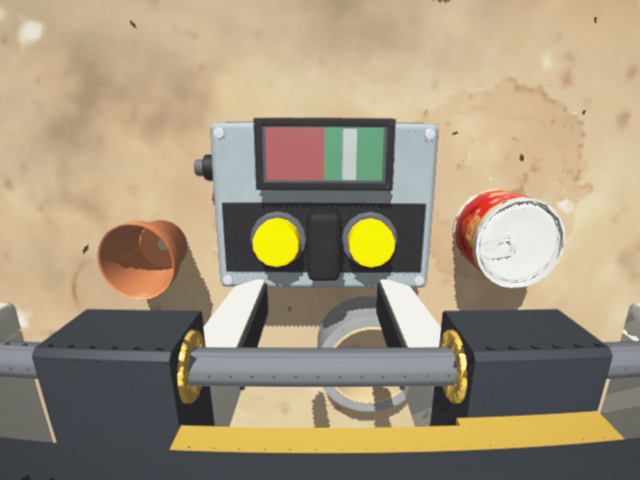

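The flag rests at the green end (349,154), both keys are up at (276,242) and (371,242), and the pot, tin and tape haven't moved.

```bash
python3 -c "
from bench import *
print(hand_in())"
```

```text
the job is handed in; nothing more can be done
None
```

The job is handed in: both keys were held down until the flag stopped at the green end, then let up, and the arm is clear with the pot, tin and tape where they stood, finished at about 10.5 s of the 32 s allowed.

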